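# Kit the power-supply parts for an amplifier repair

### The arm

A 6-joint arm with a two-finger parallel gripper is mounted at the origin on the work surface. World frame = base frame: x ahead of the robot, y to its left, z up, the work surface at z = 0. Lengths are in m, angles in rad, forces in N, time in s.
With the tool pointing down it reaches from about 0.35 to 0.975 m from the base axis. Payload 4.9 kg.
Tool frame: the origin (TCP) lies at the very end of the fingers, on their centre line; the grasp point (between the pads) lies manip.grip_point_offset behind it (manip.grip_point_offset is the distance from the TCP to the grasp point, in m); z points along the fingers, y is the direction in which the jaws open and shut (so a half turn about z gives the same grasp; the last joint's range is limited). The gripper opens to 85 mm and grips with 20 to 120 N. Pads are 22 mm wide; open, the fingers measure 114 mm over their backs; the gripper's body (76 mm by 85 mm) begins 54 mm behind the grasp point. The pads swing forward as they close: fully open they stand 13 mm farther back than shut.
Start: joints at [-1.318, 0.053, 1.613, -0, 1.476, -0.119], TCP at [0.227, -0.582, 0.193] pointing down, gripper open.
Joint ranges: [-3.01, 3.01], [-1.01, 2.22], [0.06, 2.58], [-1.02, 4.17], [0.09, 2.62], [-3.14, 3.14]. Speed limits (rad/s): [2.57, 2.57, 3.14, 3.14, 3.14, 3.14].

### API

Orientations are given as a unit quaternion [w, x, y, z].
In Python, from plant import status, grab_frame, camera_params, ticket, boxes_of, outline_of, manip gives the robot as it stands. The module is installed in compiled form; this text tells all that it offers.
- The arm moves only by the tool play_rows, never from a script. Its argument "deltas" is a list of rows, each a list of 2 entries, a list of its own where there are three numbers: the shift along the world's x, y, z in m, then the turn about the world's z in rad. A call has 1 to 5 rows; each row is the pose to reach, as a shift and turn from the pose commanded when the call began; what a row does not reach only later rows make up. A row lasts 1/8 s, in which the tool goes at most 62.5 mm and 10.7 degrees, less where a joint would pass 70% of its speed; a pose out of reach is approached as far as the arm can. A call with a gripper value outside its range is refused whole. "grip" is the opening, from -1 (shut) to 1 (fully open), set as the call begins (left out, the last holds). The fingers move at their own pace and stop on an object; the grip force is fixed at half the most. Time passes only in rows, so rows that repeat a pose let the fingers close. It gives the time, the measured TCP pose, the force and the opening at its end, in the units of the state.
- status.state(): the state, without advancing time (a new reading comes with each control period).
- grab_frame(name): name is "scene" or "top" or "wrist"; returns (picture, depth): 420x560x3 uint8, blue, green, red; 420x560 float32, m along the optical axis (not along the pixel's ray), 0 where there is no reading.
- camera_params(name): a dict with "mtx" (3x3 intrinsics, pixels), "world_from_camera" (4x4, takes a point from camera to world coordinates). Camera axes: x right, y up, looking along -z (the intrinsics and any distortion apply to the point x, -y, -z); pixel columns grow to the right and rows downward; lengths in m; the calibration is good to about 2 mm. The wrist camera is an equidistant fisheye: a pixel r from the principal point sees the ray r / f radians off the axis. A picture is of the moment at which its call begins: read the wrist's pose just before it. camera_params takes no time and is no camera call; for the wrist camera it gives the pose at the moment of the call.
- ticket.job_done(): hands the job in, once; it reports no verdict.
Trained networks look in the newest picture that a camera, given by its name, has taken for a name from the list of things; names that differ only in an ending like _2 or _b are one class to them, and where a whole thing is asked for, a point or a joint stands for the part that bears it (a point fixed in the world has none). Each returns a list of dicts, best first, with "confidence" (0 to 1); they miss things now and then, are a little off and sometimes report something else, mostly with a low value. They report only what shows in the picture. A call takes as long as a camera call. They do not tell look-alikes from the thing itself.
- boxes_of(camera, name): "box" ([left, top, right, bottom] in pixels, round what is visible of it).
- outline_of(camera, name): "region" (420x560 bool, what is visible of it) and "box" ([left, top, right, bottom] in pixels, round what is visible of it).
The state is a dict: "time": time; "joint_pos": joint angles; "joint_vel": joint speeds; "joint_efforts": joint torques, N m; "tool_pos": TCP position; "tool_rot": TCP orientation; "contact_force": force on the tool from outside, world axes, zero at the start; "ft_torque": the same for the moment, N m; "gripper_width": opening from 0.0 (shut) to 1.0 (fully open).
Only numpy, scipy, OpenCV 4.12 (cv2) and the standard library are available. Lean on these libraries where they do the work, as an engineer would, in place of code of your own. Each camera call takes 0.05 s, during which the arm holds its last target.

### The job

Kit the good parts for the amplifier repair: put the big capacitor, the small capacitor, the relay and the heat sink into the black tray, each upright and fully down in the pocket made for it (big round, small round, short rectangular, long rectangular), setting each one down rather than dropping it. Leave the leaked capacitor with the brown crusted top and the burnt, blackened relay where they stand on the bench.

Things in the scene. Friction and masses are not known exactly. Their poses are not given: they have to be found in the camera images.
- big_capacitor: screw-terminal capacitor standing upright: a plain cylinder 51 mm across and 65 mm tall, dark blue sleeve, 170 g. Origin: centre of its underside, z up along its axis. Sound: clean black top with two bright metal terminals. It belongs in big_round_nest
- small_capacitor: screw-terminal capacitor standing upright: a plain cylinder 35 mm across and 52 mm tall, dark blue sleeve, 75 g. Origin: centre of its underside, z up along its axis. Sound: clean black top with two bright metal terminals. It belongs in small_round_nest
- relay: sound plug-in cube relay standing upright on its blades: a block 28 mm (x) by 21 mm (y), 42 mm tall; the lowest 7 mm are the narrower bunch of blades (22 x 16 mm), so grip it above 8 mm; about 35 g. Origin: centre of the underside of the blades, z up. Black base and clear cover with a bright orange coil showing inside. It belongs in relay_nest
- heat_sink: black finned aluminium heat sink standing upright, 50 mm (x) by 24 mm (y), 44 mm tall, about 60 g; grip it across its 24 mm width, along its y. Origin: centre of its underside, z up. It belongs in heat_sink_nest
- leaked_capacitor: old screw-terminal capacitor standing upright: a plain cylinder 35 mm across and 52 mm tall, dark blue sleeve, 75 g. Origin: centre of its underside, z up along its axis. Same size and sleeve as the small capacitor, but its top is covered with brown crust. To be left where it stands
- burnt_relay: burnt plug-in cube relay standing upright on its blades: a block 28 mm (x) by 21 mm (y), 42 mm tall; the lowest 7 mm are the narrower bunch of blades (22 x 16 mm), so grip it above 8 mm; about 35 g. Origin: centre of the underside of the blades, z up. Same size as the sound relay, but its cover is smoked dark brown with a black scorch on top, no orange to be seen. To be left where it stands
- big_round_nest: fixed light-grey hard plastic insert, 94 x 94 x 18 mm, with a pocket in the middle of its top: round, 67 mm across, 10 mm deep, dark floor. Origin: centre of its underside, z up; pocket floor 8 mm, insert top 18 mm above it. The four inserts lie two by two (pitch 95 mm), in any order, in a black tray 198 mm square whose 4 mm wall rises 2 mm above the inserts' tops
- small_round_nest: fixed light-grey hard plastic insert, 94 x 94 x 18 mm, with a pocket in the middle of its top: round, 51 mm across, 10 mm deep, dark floor. Origin: centre of its underside, z up; pocket floor 8 mm, insert top 18 mm above it. One of four inserts, two by two in the black tray, which lies flat at any turn; any insert may be in any of the four places
- relay_nest: fixed light-grey hard plastic insert, 94 x 94 x 18 mm, with a pocket in the middle of its top: rectangular, 44 mm along its x by 37 mm along its y, 10 mm deep, dark floor. Origin: centre of its underside, z up; pocket floor 8 mm, insert top 18 mm above it. One of four inserts, two by two in the black tray, which lies flat at any turn; any insert may be in any of the four places
- heat_sink_nest: fixed light-grey hard plastic insert, 94 x 94 x 18 mm, with a pocket in the middle of its top: rectangular, 66 mm along its x by 40 mm along its y, 10 mm deep, dark floor. Origin: centre of its underside, z up; pocket floor 8 mm, insert top 18 mm above it. Also in the black tray. A multimeter, a solder reel and a screwdriver lie beyond the work, past x = 0.76 m
Things that resemble listed ones, but are neither listed nor needed, are in the scene too. What is shaped like the relay_nest but turquoise is not meant.

How it is judged:
By the outcome, as a careful person would: the job done as asked, in the order asked, and still so for the second after the job is handed in, with the robot touching nothing.
It also fails if it takes over 106 s, if anything falls off the work surface, if the arm or the gripper's body presses on something with over 40 N, if the wrist force passes 120 N, or if a joint passes its speed limit or range.

## Working session

There is one attempt and no reset: what is moved stays moved. The work goes in short steps, Python scripts to look and compute and a tool call to move; the robot and the scene stay as the last step left them, time stands still between calls to the robot, and variables do not carry over. Pictures are saved under pics/ and viewed, and the job is handed in when it is done.

Besides the shell and the picture viewer there is one more tool, called by a JSON object that holds its "method" and its "body". play_rows: Moves the arm, as the interface text tells. Its arguments: {"type":"object","properties":{"deltas":{"type":"array"},"grip":{"type":"number"}},"required":["deltas"]}

```bash
mkdir -p pics
python3 - <<'E'
from plant import status, grab_frame, camera_params, manip
import cv2,numpy as np
s=status.state(); print(s); print(manip.grip_point_offset)
for n in ("scene","top","wrist"):
    p=camera_params(n); print(n,np.round(p["mtx"],1).tolist(),np.round(p["world_from_camera"],3).tolist(),[k for k in p])
    im,d=grab_frame(n); cv2.imwrite(f"pics/{n}0.png",im); np.save(f"{n}0.npy",d)
E
```

```text
{'time': 0.0, 'joint_pos': array([-1.31799622e+00,  5.33579341e-02,  1.61428776e+00, -5.93843436e-06,
        1.47605096e+00, -1.19037250e-01]), 'joint_vel': array([ 0.00069798,  0.00048898, -0.00023814, -0.00073221,  0.00012392,
       -0.00047885]), 'joint_efforts': array([ 1.94059639e-04, -3.93685985e+01, -3.70175529e+01, -1.33215194e-04,
        7.17879055e-03,  1.86138518e-07]), 'tool_pos': array([ 0.22687684, -0.58160058,  0.19186619]), 'tool_rot': array([-1.04945141e-03,  9.82766252e-01,  1.84849635e-01, -7.32558779e-05]), 'contact_force': array([ 0.42975528, -0.36177952, -0.82025711]), 'ft_torque': array([ 0.01445794, -0.09713488,  0.03771739]), 'gripper_width': 1.0011746385116882}
0.0187
scene [[485.7, 0.0, 276.7], [0.0, 485.7, 208.8], [0.0, 0.0, 1.0]] [[0.289, -0.575, 0.765, 1.31], [0.957, 0.17, -0.234, -0.191], [0.005, 0.8, 0.6, 0.642], [0.0, 0.0, 0.0, 1.0]] ['mtx', 'world_from_camera']
top [[430.9, 0.0, 278.4], [0.0, 430.9, 213.9], [0.0, 0.0, 1.0]] [[-0.005, 0.993, -0.114, 0.432], [-1.0, -0.006, -0.004, 0.046], [-0.004, 0.114, 0.993, 0.975], [0.0, 0.0, 0.0, 1.0]] ['mtx', 'world_from_camera']
wrist [[325.2, 0.0, 281.2], [0.0, 325.2, 205.8], [0.0, 0.0, 1.0]] [[0.363, 0.896, 0.256, 0.291], [-0.932, 0.35, 0.098, -0.556], [-0.002, -0.274, 0.962, 0.373], [0.0, 0.0, 0.0, 1.0]] ['mtx', 'world_from_camera']
```

View pics/top0.png

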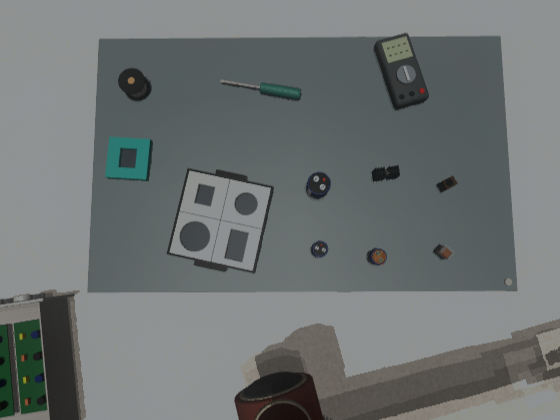

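View pics/scene0.png

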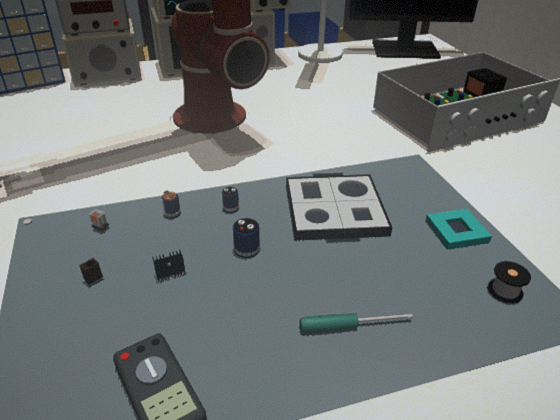

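View pics/wrist0.png

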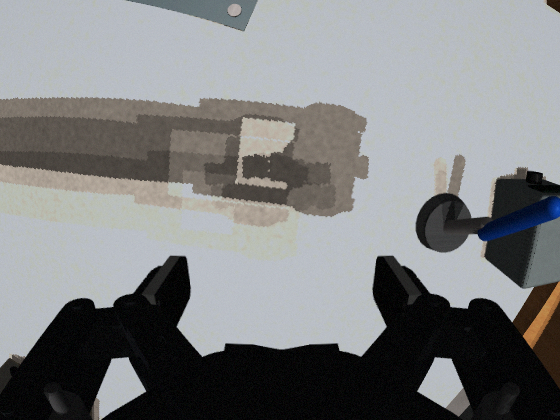

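```bash
cat > h.py <<'E'
import numpy as np,cv2
from plant import status, grab_frame, camera_params, boxes_of, outline_of
def cloud(p,d,mask):
    v,u=np.nonzero(mask&(d>0)); z=d[v,u]; K=p["mtx"]
    c=np.stack([(u-K[0,2])/K[0,0]*z,-(v-K[1,2])/K[1,1]*z,-z,np.ones_like(z)])
    return (p["world_from_camera"]@c)[:3].T,u,v
E
python3 - <<'E'
from h import *
P=camera_params("top"); im,d=grab_frame("top"); np.save("topd.npy",d)
cv2.imwrite("pics/c1.png",cv2.resize(im[150:280,290:480],None,fx=4,fy=4,interpolation=cv2.INTER_CUBIC))
pts,_,_=cloud(P,d,np.pad(np.ones((20,20),bool),((200,200),(300,240))))
print("bench z",np.median(pts[:,2]))
names="big_capacitor small_capacitor relay heat_sink leaked_capacitor burnt_relay big_round_nest small_round_nest relay_nest heat_sink_nest".split()
for n in names:
    for r in outline_of("top",n):
        m=r["region"]; q,u,v=cloud(P,d,m)
        if len(q)==0: continue
        zt=np.percentile(q[:,2],90); t=q[q[:,2]>zt-.006]
        rect=cv2.minAreaRect(t[:,:2].astype(np.float32)*1000)
        print(n,round(r["confidence"],2),r["box"],m.sum(),"z",np.round(np.percentile(q[:,2],[5,50,95]),3),"topc",np.round(rect[0],1),np.round(rect[1],1),round(rect[2],1))
E
```

```text
bench z -0.0001566300009032684
big_capacitor 0.87 [306.4, 173.0, 330.2, 198.3] 553 z [0.    0.06  0.064] topc [604.3 -37.5] [49.7 48.3] 89.2
big_capacitor 0.62 [369.7, 164.6, 398.1, 178.9] 342 z [0.003 0.036 0.045] topc [ 633.1 -191.2] [23.5 51.2] 8.1
small_capacitor 0.77 [315.5, 242.8, 326.1, 253.3] 190 z [0.045 0.048 0.052] topc [463.6 -38.6] [32.5 27.9] 89.7
relay 0.46 [435.9, 242.9, 453.5, 257.5] 198 z [0.013 0.04  0.044] topc [ 457.7 -312.3] [27.3 21. ] 47.7
heat_sink 0.87 [373.5, 166.1, 398.4, 180.3] 298 z [0.011 0.037 0.045] topc [ 631.9 -190.7] [20.8 50.4] 6.5
leaked_capacitor 0.61 [364.0, 248.2, 384.8, 263.6] 267 z [0.014 0.048 0.052] topc [ 446.7 -164.7] [32.3 32.1] 45.2
burnt_relay 0.68 [438.4, 175.0, 458.6, 193.9] 202 z [-0.     0.04   0.044] topc [ 608.3 -326.6] [20.3 28.6] 28.3
big_round_nest 0.97 [171.7, 211.5, 218.0, 259.3] 1737 z [0.009 0.019 0.023] topc [494.7 236.3] [94.6 93.3] 77.6
small_round_nest 0.7 [223.1, 179.9, 270.3, 225.8] 1823 z [0.01  0.02  0.024] topc [567.8 121.4] [98.2 98.9] 75.4
relay_nest 0.86 [178.7, 173.9, 230.7, 216.1] 1759 z [0.01  0.02  0.023] topc [587.3 215.9] [95.4 95.1] 77.7
relay_nest 0.62 [108.8, 138.5, 153.0, 180.0] 1768 z [0.006 0.017 0.02 ] topc [674.2 392.2] [95.3 94.7] 86.5
heat_sink_nest 0.83 [214.3, 220.0, 262.9, 270.6] 1809 z [0.01  0.02  0.023] topc [474.3 143. ] [96.5 93.7] 77.5
heat_sink_nest 0.35 [178.5, 171.1, 230.2, 218.0] 1809 z [0.01  0.02  0.023] topc [587.2 215.2] [97.9 96.4] 77.1
```

View pics/c1.png

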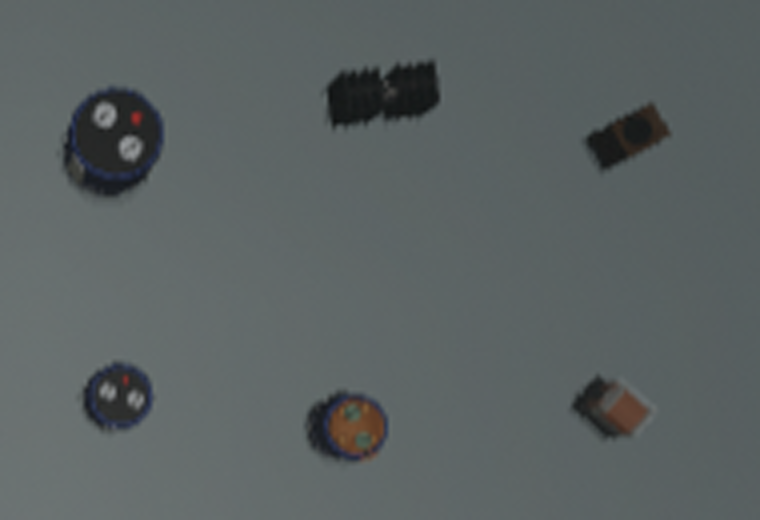

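Run:
```python
from h import *
P=camera_params("top"); im,d=grab_frame("top"); K=P["mtx"]; W=P["world_from_camera"]
# rectify z=0.018 : world X 430..640mm, Y 80..290mm at 4 px/mm -> image col=(290-Y)*3,row=(640-X)*3
def proj(p):
    c=(np.linalg.inv(W)@np.c_[p,np.ones(len(p))].T)[:3]; x=c[0]/-c[2]; y=-c[1]/-c[2]
    return np.c_[K[0,0]*x+K[0,2],K[1,1]*y+K[1,2]]
s=2.8; 
def rect(z,x0,x1,y0,y1,s):
    cor=np.array([[x1,y1],[x1,y0],[x0,y0],[x0,y1]],float)
    src=proj(np.c_[cor/1000,np.full(4,z)]).astype(np.float32)
    w,h=int((y1-y0)*s),int((x1-x0)*s)
    M=cv2.getPerspectiveTransform(src,np.float32([[0,0],[w,0],[w,h],[0,h]]))
    return cv2.warpPerspective(im,M,(w,h),flags=cv2.INTER_CUBIC)
R=rect(.018,420,640,70,290,s); 
g=cv2.cvtColor(R,cv2.COLOR_BGR2GRAY); 
b=(g<115).astype(np.uint8)
n,l,st,c=cv2.connectedComponentsWithStats(b)
print(np.percentile(g,[5,25,50,75,95]))
for i in range(1,n):
    if st[i,4]>800:
        cs,_=cv2.findContours((l==i).astype(np.uint8),cv2.RETR_EXTERNAL,cv2.CHAIN_APPROX_NONE)
        w=np.c_[640-(cs[0][:,0,1]+.5)/s,290-(cs[0][:,0,0]+.5)/s].astype(np.float32)
        print(st[i,4]/s/s,[np.round(a,1) for a in cv2.minAreaRect(w)])
cv2.imwrite("pics/rect.png",R)
```

```text
[ 49.  75. 121. 144. 145.]
3337.2448979591845 [array([554.5, 270.9]), array([ 37.9, 170.7]), np.float64(90.0)]
3235.5867346938776 [array([621.1, 155.2]), array([170. ,  37.5]), np.float64(90.0)]
1772.8316326530614 [array([587., 216.]), array([39.6, 46.6]), np.float64(77.6)]
2151.913265306123 [array([566.3, 123. ]), array([52.2, 52.1]), np.float64(42.3)]
3154.3367346938776 [array([503.6,  88.8]), array([ 37.1, 166.8]), np.float64(90.0)]
3666.071428571429 [array([493.8, 236.6]), array([67.9, 67.9]), np.float64(90.0)]
2810.2040816326535 [array([473.3, 143.7]), array([42.4, 68.6]), np.float64(77.7)]
3273.724489795919 [array([439.3, 203.9]), array([ 38.2, 171.8]), np.float64(0.0)]
```

View pics/rect.png

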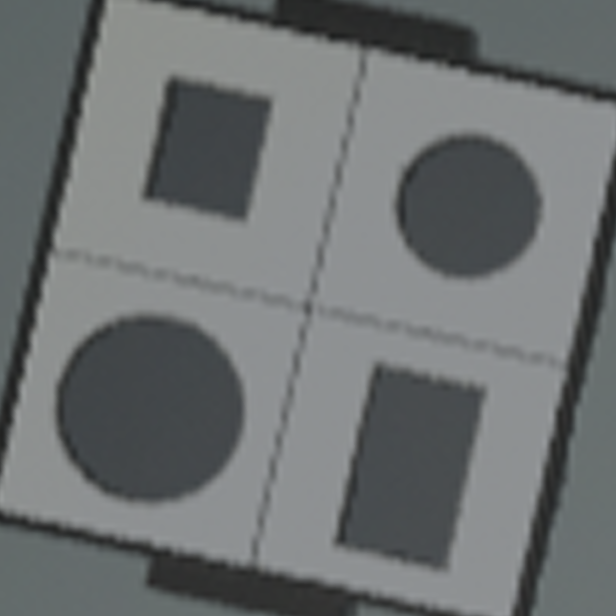

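{"method": "play_rows", "body": {"deltas": [[[0.034, 0.049, 0.0], 0.1], [[0.068, 0.098, 0.0], 0.25], [[0.102, 0.147, 0.0], 0.4], [[0.136, 0.196, 0.0], 0.55], [[0.17, 0.245, 0.0], 0.7]], "grip": 1}}

```text
time: 1.38
tool_pos: [0.3979, -0.3357, 0.1934]
tool_rot: [0.0, 0.859, 0.513, 0.0]
contact_force: [1.4, -0.3, 0.2]
gripper_width: 0.994
```

{"method": "play_rows", "body": {"deltas": [[[0.034, 0.049, 0.0], 0.15], [[0.068, 0.098, 0.0], 0.283], [[0.102, 0.147, 0.0], 0.283], [[0.136, 0.196, 0.0], 0.283], [[0.16, 0.24, 0.0], 0.283]]}}

```text
time: 2.0
tool_pos: [0.5582, -0.0953, 0.1934]
tool_rot: [0.0, 0.779, 0.627, 0.0]
contact_force: [0.6, -0.0, -0.8]
gripper_width: 1.001
```

```bash
cat >> h.py <<'E'
def wcloud(p,d,mask):
    v,u=np.nonzero(mask&(d>0)); z=d[v,u]; K=p["mtx"]
    x=(u-K[0,2])/K[0,0]; y=(v-K[1,2])/K[1,1]; r=np.hypot(x,y)+1e-9
    t=np.tan(r)/r*z
    c=np.stack([x*t,-y*t,-z,np.ones_like(z)])
    return (p["world_from_camera"]@c)[:3].T,u,v
E
cat > w.py <<'E'
from h import *
import sys
s=status.state(); P=camera_params("wrist"); im,d=grab_frame("wrist"); tag=sys.argv[1]
cv2.imwrite(f"pics/w_{tag}.png",im); print(np.round(s["tool_pos"],4),s["time"])
for n in sys.argv[2:]:
    for r in outline_of("wrist",n):
        q,u,v=wcloud(P,d,r["region"])
        if len(q)==0: continue
        zt=np.percentile(q[:,2],90); t=q[q[:,2]>zt-.006]
        rc=cv2.minAreaRect(t[:,:2].astype(np.float32)*1000)
        print(n,round(r["confidence"],2),r["box"],"z",np.round(np.percentile(q[:,2],[5,50,95]),3),[np.round(a,1) for a in rc])
E
python3 w.py a big_capacitor small_capacitor leaked_capacitor heat_sink
```

```text
[ 0.5582 -0.0953  0.1934] 2.0
big_capacitor 0.66 [288.8, 94.3, 340.7, 144.9] z [0.059 0.063 0.066] [array([603.3, -36.5]), array([49.7, 49.5]), np.float64(78.4)]
small_capacitor 0.55 [168.5, 132.8, 206.8, 166.0] z [0.014 0.049 0.053] [array([463.5, -38.3]), array([34. , 32.1]), np.float64(64.3)]
leaked_capacitor 0.6 [185.7, 231.7, 220.3, 279.6] z [0.008 0.048 0.053] [array([ 481.4, -132.1]), array([127.6,  34.8]), np.float64(41.6)]
heat_sink 0.59 [339.4, 215.9, 373.1, 273.6] z [0.01  0.04  0.045] [array([ 631.8, -189.4]), array([24.5, 51.2]), np.float64(7.3)]
```

View pics/w_a.png

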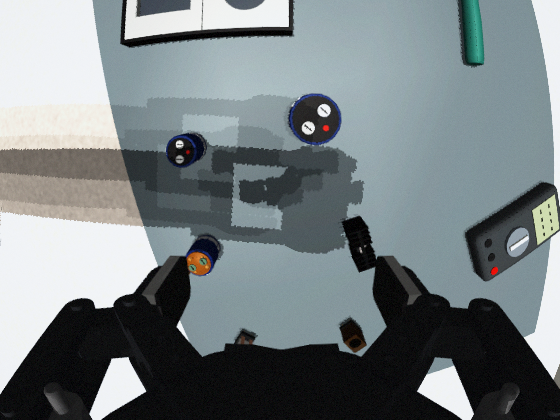

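{"method": "play_rows", "body": {"deltas": [[[0.0235, 0.03, 0.0], 0], [[0.047, 0.06, 0.0], 0], [[0.047, 0.06, -0.055], 0], [[0.047, 0.06, -0.11], 0], [[0.047, 0.06, -0.15], 0]]}}

```text
time: 2.88
tool_pos: [0.6023, -0.0388, 0.0404]
tool_rot: [-0.001, 0.78, 0.626, -0.001]
contact_force: [-0.0, -0.1, -0.6]
gripper_width: 0.998
```

{"method": "play_rows", "body": {"deltas": [[[0, 0, -0.021], 0], [[0, 0, -0.021], 0]]}}

```text
time: 3.12
tool_pos: [0.6029, -0.0381, 0.0209]
tool_rot: [-0.001, 0.78, 0.626, -0.001]
contact_force: [-0.3, -0.6, 0.7]
gripper_width: 0.997
```

{"method": "play_rows", "body": {"deltas": [[[0, 0, 0], 0], [[0, 0, 0], 0], [[0, 0, 0], 0], [[0, 0, 0], 0], [[0, 0, 0], 0]], "grip": -1}}

```text
time: 3.75
tool_pos: [0.6081, -0.0382, 0.0267]
tool_rot: [0.003, 0.779, 0.627, 0.003]
contact_force: [-1.3, -0.4, 11.0]
gripper_width: -0.001
```

```bash
python3 w.py b
python3 - <<'E'
from h import *
im,d=grab_frame("scene"); cv2.imwrite("pics/s_b.png",im)
im,d=grab_frame("top"); cv2.imwrite("pics/t_b.png",im); print(status.state())
E
```

```text
[ 0.6081 -0.0382  0.0267] 3.75
{'time': 3.9, 'joint_pos': array([-1.84564639e-01,  1.66005205e-01,  1.78296064e+00, -4.72470731e-04,
        1.18398082e+00,  3.15049556e-02]), 'joint_vel': array([-0.00028216,  0.0008048 , -0.00101608, -0.00043109,  0.00111155,
        0.00132161]), 'joint_efforts': array([ 4.32460997e-01, -3.37712109e+01, -2.70093763e+01,  1.74641381e-01,
        1.48443100e-01, -1.96455693e-02]), 'tool_pos': array([ 0.60799999, -0.03816652,  0.0267248 ]), 'tool_rot': array([0.00342424, 0.77916535, 0.6268035 , 0.00264779]), 'contact_force': array([ 0.40276815, -0.49651619, 10.06220089]), 'ft_torque': array([-0.14821846, -0.03679729, -0.02912474]), 'gripper_width': -9.33312967911522e-05}
```

View pics/w_b.png

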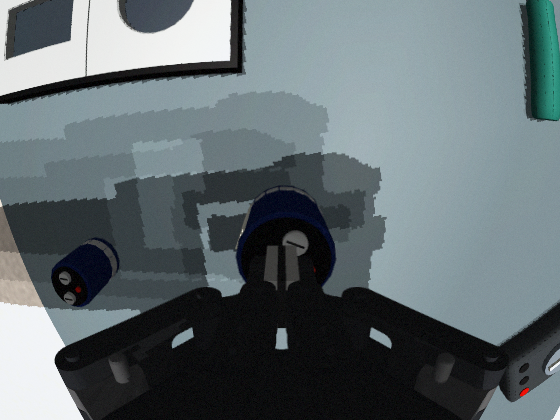

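View pics/s_b.png

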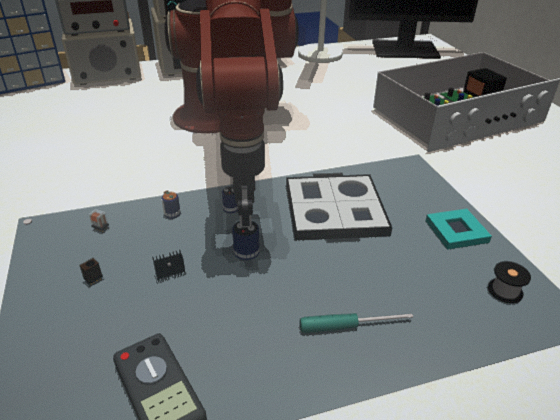

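View pics/t_b.png

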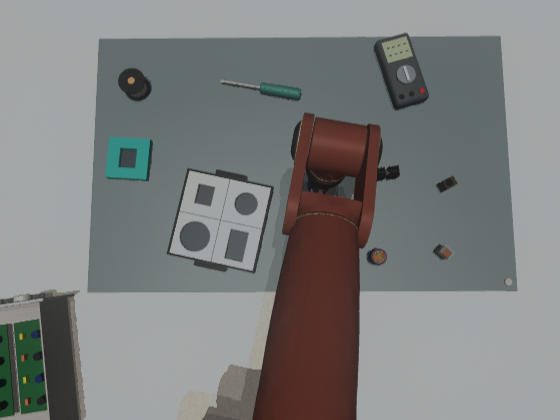

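Run:
```python
from h import *
P=camera_params("wrist"); im,d=grab_frame("wrist"); print(np.round(P["world_from_camera"],3))
q,u,v=wcloud(P,d,np.ones(d.shape,bool)); A=np.full(d.shape+(3,),np.nan); A[v,u]=q
for (uu,vv) in [(288,200),(288,215),(295,242),(288,262),(272,250),(292,250),(272,265),(292,265),(275,285),(290,285),(310,265),(320,250),(245,250),(325,265)]:
    print((uu,vv),np.round(A[vv,uu],3))
for n in ("big_capacitor","small_capacitor"):
  for r in outline_of("wrist",n):
    q,u,v=wcloud(P,d,r["region"]); t=q[q[:,2]>np.percentile(q[:,2],90)-.006]
    print(n,r["confidence"],r["box"],np.round(np.percentile(q,[2,50,98],axis=0),3).tolist(),cv2.minAreaRect(t[:,:2].astype(np.float32)*1000))
cv2.imwrite("pics/w_b2.png",cv2.resize(im[170:320,210:360],None,fx=4,fy=4))
```

```text
[[ 0.977  0.208  0.051  0.621]
 [-0.214  0.939  0.269  0.03 ]
 [ 0.008 -0.274  0.962  0.208]
 [ 0.     0.     0.     1.   ]]
(288, 200) [ 0.616 -0.014  0.04 ]
(288, 215) [ 0.615 -0.016  0.061]
(295, 242) [ 0.616 -0.028  0.066]
(288, 262) [ 0.612 -0.028  0.087]
(272, 250) [ 0.605 -0.026  0.075]
(292, 250) [ 0.614 -0.028  0.075]
(272, 265) [ 0.606 -0.026  0.09 ]
(292, 265) [ 0.614 -0.028  0.09 ]
(275, 285) [ 0.607 -0.028  0.103]
(290, 285) [ 0.612 -0.026  0.109]
(310, 265) [ 0.621 -0.034  0.082]
(320, 250) [ 0.627 -0.036  0.063]
(245, 250) [ 0.591 -0.029  0.062]
(325, 265) [ 0.628 -0.045  0.062]
big_capacitor 0.96 [236.8, 183.5, 336.1, 287.0] [[0.587, -0.051, 0.008], [0.615, -0.023, 0.062], [0.633, -0.013, 0.066]] ((611.2490844726562, -32.902469635009766), (39.28367614746094, 50.79179763793945), 71.10067749023438)
small_capacitor 0.72 [53.3, 237.2, 121.7, 306.5] [[0.452, -0.052, 0.003], [0.474, -0.033, 0.042], [0.481, -0.021, 0.053]] ((464.6964111328125, -37.11577606201172), (33.855186462402344, 34.2236328125), 26.318342208862305)
```

View pics/w_b2.png

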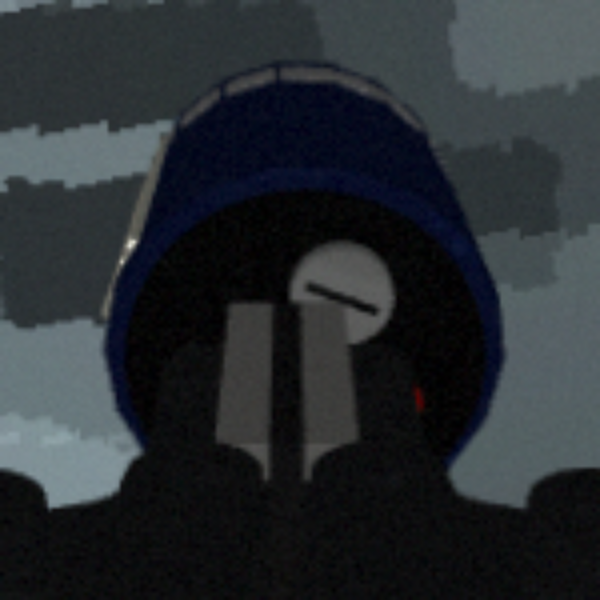

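{"method": "play_rows", "body": {"deltas": [[[0, 0, 0.04], 0], [[0, 0, 0.08], 0]]}}

```text
time: 4.3
tool_pos: [0.6038, -0.0371, 0.1031]
tool_rot: [-0.0, 0.779, 0.627, -0.0]
contact_force: [0.1, -0.3, -0.5]
gripper_width: -0.002
```

```bash
cat > tip.py <<'E'
from h import *
import sys
s=status.state(); P=camera_params("wrist"); im,d=grab_frame("wrist"); print(np.round(s["tool_pos"],4),s["time"],s["gripper_width"])
q,u,v=wcloud(P,d,np.ones(d.shape,bool)); A=np.full(d.shape+(3,),np.nan); A[v,u]=q
cv2.imwrite(f"pics/w_{sys.argv[1]}.png",im)
R=np.array(s["tool_rot"])
from scipy.spatial.transform import Rotation as Ro
T=Ro.from_quat([R[1],R[2],R[3],R[0]]).as_matrix()
L=(q-s["tool_pos"])@T   # in tool frame: z fwd along fingers
m=(L[:,2]>-.075)&(L[:,2]<.02)&(abs(L[:,0])<.035)&(abs(L[:,1])<.07)&(q[:,2]>.075)
print("tool-frame pts: n",m.sum(),"z max pct",np.round(np.percentile(L[m,2],[50,90,98,100]),4),"x",np.round(np.percentile(L[m,0],[2,50,98]),3),"y",np.round(np.percentile(L[m,1],[2,50,98]),3))
t=m&(L[:,2]>np.percentile(L[m,2],98)-.006); print("tip",np.round(np.percentile(L[t],[0,50,100],axis=0),4).tolist(), "px",np.median(u[t]),np.median(v[t]))
E
python3 tip.py c
```

```text
[ 0.6038 -0.0371  0.1031] 4.3 -0.0018833603817023333
tool-frame pts: n 1804 z max pct [-0.06   -0.0483 -0.0448 -0.0427] x [0.007 0.011 0.012] y [-0.014 -0.001  0.012]
tip [[0.0066, -0.0141, -0.0508], [0.0111, -0.0007, -0.0477], [0.0119, 0.0127, -0.0427]] px 281.0 251.0
```

View pics/w_c.png

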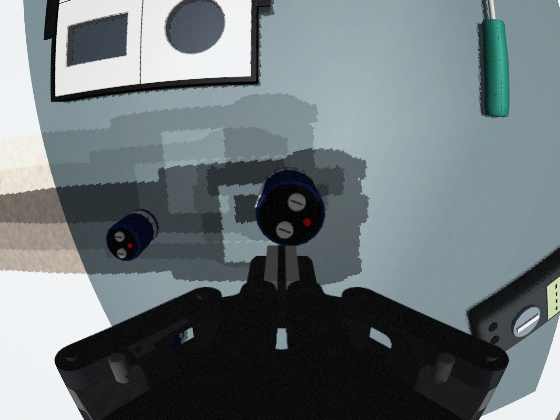

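{"method": "play_rows", "body": {"deltas": [[[0, 0, 0], 0], [[0, 0, 0], 0], [[0, 0, -0.01], 0], [[0, 0, -0.02], 0], [[0, 0, -0.02], 0]], "grip": 1}}

```text
time: 4.97
tool_pos: [0.6024, -0.037, 0.0795]
tool_rot: [-0.002, 0.779, 0.627, -0.001]
contact_force: [-0.5, -0.1, -0.1]
gripper_width: 0.998
```

```bash
python3 tip.py d; python3 w.py d2 big_capacitor
```

```text
[ 0.6024 -0.037   0.0795] 4.975 0.9979339584433878
tool-frame pts: n 2431 z max pct [-0.0658 -0.0565 -0.0532 -0.0513] x [-0.01   0.007  0.012] y [-0.055  0.041  0.054]
tip [[-0.0107, -0.0556, -0.0592], [0.0035, -0.0428, -0.0565], [0.0119, 0.0533, -0.0513]] px 190.0 272.0
[ 0.6031 -0.0371  0.0805] 5.025
big_capacitor 0.6 [252.3, 169.3, 329.2, 259.0] z [0.024 0.062 0.066] [array([609.9, -38.4]), array([48.7, 50.4]), np.float64(1.9)]
```

View pics/w_d.png

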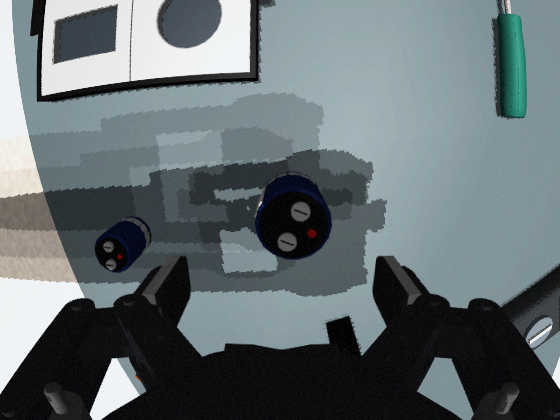

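{"method": "play_rows", "body": {"deltas": [[[0.0055, -0.001, -0.02], 0], [[0.0055, -0.001, -0.05], 0], [[0.0055, -0.001, -0.08], 0], [[0.0055, -0.001, -0.102], 0], [[0.0055, -0.001, -0.102], 0]]}}

```text
time: 5.75
tool_pos: [0.6074, -0.0379, -0.0228]
tool_rot: [-0.002, 0.779, 0.627, -0.002]
contact_force: [-0.3, 0.0, -0.2]
gripper_width: 0.999
```

{"method": "play_rows", "body": {"deltas": [[[0, 0, 0], 0], [[0, 0, 0], 0], [[0, 0, 0], 0], [[0, 0, 0], 0]], "grip": -1}}

```text
time: 6.25
tool_pos: [0.6113, -0.0386, -0.0179]
tool_rot: [0.001, 0.779, 0.627, 0.001]
contact_force: [0.2, 0.3, 5.8]
gripper_width: 0.58
```

```bash
python3 tip.py e
```

```text
[ 0.6113 -0.0386 -0.0179] 6.25 0.58048134709395Traceback (most recent call last):
  File "tip.py", line 11, in <module>
    print("tool-frame pts: n",m.sum(),"z max pct",np.round(np.percentile(L[m,2],[50,90,98,100]),4),"x",np.round(np.percentile(L[m,0],[2,50,98]),3),"y",np.round(np.percentile(L[m,1],[2,50,98]),3))
                                                           ~~~~~~~~~~~~~^^^^^^^^^^^^^^^^^^^^^^^
    return _quantile_unchecked(
        a, q, axis, out, overwrite_input, method, keepdims, weights)
    return _ureduce(a,
                    func=_quantile_ureduce_func,
    ...<5 lines>...
                    overwrite_input=overwrite_input,
                    method=method)
    r = func(a, **kwargs)
    result = _quantile(arr,
                       quantiles=q,
    ...<2 lines>...
                       out=out,
                       weights=wgt)
    slices_having_nans = np.isnan(arr[-1, ...])
                                  ~~~^^^^^^^^^
IndexError: index -1 is out of bounds for axis 0 with size 0
```

View pics/w_e.png

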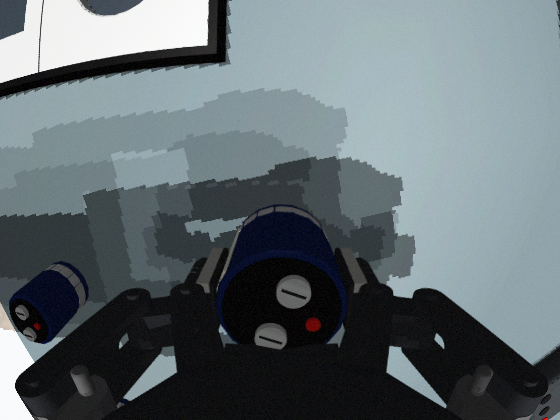

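{"method": "play_rows", "body": {"deltas": [[[0, 0, 0.03], 0], [[0, 0, 0.07], 0], [[-0.022, 0.053, 0.08], 0], [[-0.044, 0.106, 0.08], 0], [[-0.066, 0.159, 0.08], 0]]}}

```text
time: 6.92
tool_pos: [0.5421, 0.122, 0.0596]
tool_rot: [-0.0, 0.779, 0.626, -0.0]
contact_force: [0.5, 0.5, -2.4]
gripper_width: 0.58
```

{"method": "play_rows", "body": {"deltas": [[[-0.022, 0.053, 0], 0], [[-0.05, 0.116, 0], 0], [[-0.05, 0.116, 0], 0]]}}

```text
time: 7.3
tool_pos: [0.4908, 0.2394, 0.0591]
tool_rot: [-0.001, 0.778, 0.629, -0.001]
contact_force: [0.1, -0.9, -1.3]
gripper_width: 0.584
```

```bash
cat > look.py <<'E'
# wrist look: in-hand object top + nest positions
from h import *
import sys
from scipy.spatial.transform import Rotation as Ro
s=status.state(); P=camera_params("wrist"); im,d=grab_frame("wrist"); cv2.imwrite(f"pics/w_{sys.argv[1]}.png",im)
print(np.round(s["tool_pos"],4),s["time"],np.round(s["gripper_width"],3))
R=s["tool_rot"]; T=Ro.from_quat([R[1],R[2],R[3],R[0]]).as_matrix()
jaw=np.degrees(np.arctan2(T[1,1],T[0,1])); print("jaw",round(jaw,1))
for n in sys.argv[2:]:
    for r in outline_of("wrist",n)[:2]:
        q,u,v=wcloud(P,d,r["region"])
        if len(q)==0: continue
        t=q[q[:,2]>np.percentile(q[:,2],90)-.006]
        rc=cv2.minAreaRect(t[:,:2].astype(np.float32)*1000)
        c=np.array(rc[0])/1000; L=T[:2,:2].T@(c-s["tool_pos"][:2])
        print(n,round(r["confidence"],2),r["box"],"z",np.round(np.percentile(q[:,2],[2,50,90,98]),3),[np.round(a,1) for a in rc],"in tool xy mm",np.round(L*1000,1))
E
python3 look.py f big_capacitor big_round_nest
```

```text
[0.4908 0.2394 0.0591] 7.3 0.584
jaw -12.1
big_capacitor 0.96 [217.9, 202.0, 345.7, 348.9] z [0.087 0.139 0.142 0.143] [array([490.8, 242.6]), array([44.3, 49.5]), np.float64(82.2)] in tool xy mm [ 3.1 -0.7]
big_round_nest 0.59 [216.9, 152.2, 356.0, 258.1] z [0.012 0.022 0.023 0.024] [array([495.5, 248.1]), array([74.8, 96.1]), np.float64(76.8)] in tool xy mm [9.5 2.8]
```

View pics/w_f.png

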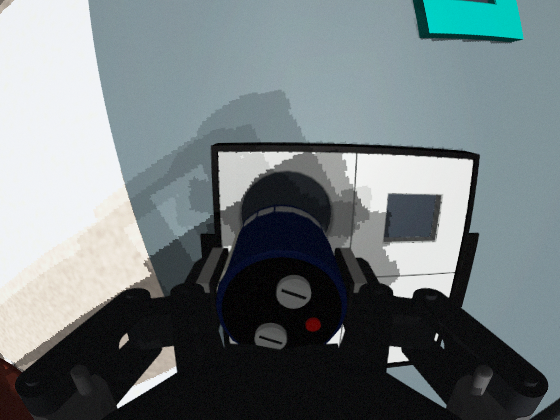

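{"method": "play_rows", "body": {"deltas": [[[0, 0, -0.02], 0], [[0, 0, -0.04], 0], [[0, 0, -0.055], 0], [[0, 0, -0.062], 0], [[0, 0, -0.065], 0]]}}

```text
time: 8.07
tool_pos: [0.4934, 0.2365, -0.0056]
tool_rot: [-0.0, 0.779, 0.627, -0.0]
contact_force: [0.3, 0.3, -2.1]
gripper_width: 0.582
```

{"method": "play_rows", "body": {"deltas": [[[0, 0, -0.002], 0], [[0, 0, -0.004], 0]]}}

```text
time: 8.32
tool_pos: [0.4937, 0.2367, -0.0059]
tool_rot: [-0.0, 0.779, 0.627, -0.001]
contact_force: [-13.6, -5.2, 22.1]
gripper_width: 0.582
```

```bash
python3 look.py g big_capacitor
python3 - <<'E'
from h import *
P=camera_params("scene");im,d=grab_frame("scene"); cv2.imwrite("pics/s_g.png",cv2.resize(im[120:270,260:440],None,fx=4,fy=4,interpolation=cv2.INTER_CUBIC))
print(status.state()["contact_force"])
for r in outline_of("scene","big_capacitor")[:2]:
    q,u,v=cloud(P,d,r["region"]); print(r["confidence"],r["box"],np.round(np.percentile(q,[1,5,50,95,99],axis=0),3).tolist())
E
```

```text
[ 0.4937  0.2367 -0.0059] 8.325 0.582
jaw -12.4
big_capacitor 0.59 [216.8, 204.0, 345.4, 348.9] z [0.023 0.074 0.077 0.078] [array([493.8, 240.3]), array([43.4, 49.5]), np.float64(79.5)] in tool xy mm [ 3.5 -0.7]
[-6.18747918 -3.11378175 10.7196627 ]
0.94 [338.6, 164.3, 363.9, 197.7] [[0.476, 0.21, 0.017], [0.486, 0.211, 0.019], [0.505, 0.218, 0.047], [0.519, 0.24, 0.077], [0.521, 0.248, 0.079]]
```

View pics/s_g.png

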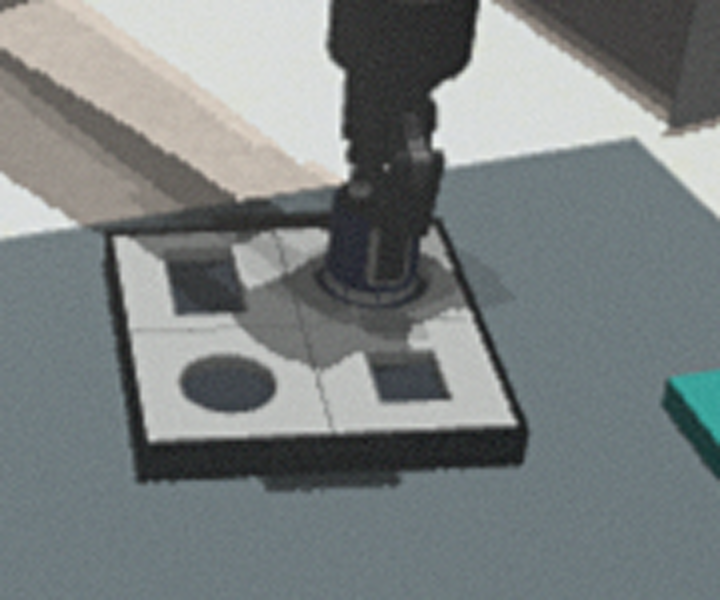

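View pics/w_g.png

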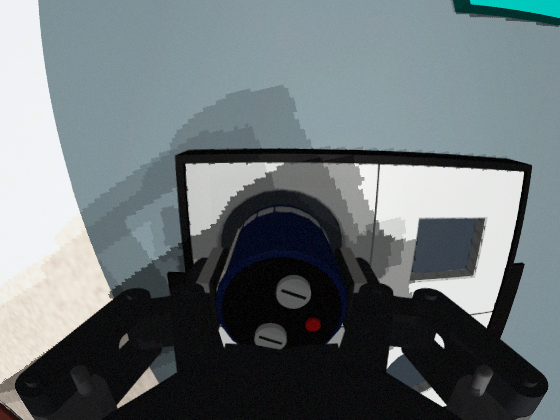

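{"method": "play_rows", "body": {"deltas": [[[0, 0, 0.003], 0], [[0, 0, 0.003], 0], [[0, 0, 0.003], 0]], "grip": 0.6}}

```text
time: 8.9
tool_pos: [0.4938, 0.2368, -0.0057]
tool_rot: [0.0, 0.779, 0.627, 0.0]
contact_force: [0.6, 0.4, 0.6]
gripper_width: 0.802
```

{"method": "play_rows", "body": {"deltas": [[[0, 0, 0.02], 0], [[0, 0, 0.06], 0], [[0, 0, 0.1], 0], [[-0.005, -0.05, 0.12], 0], [[-0.01, -0.11, 0.12], 0]], "grip": 1}}

```text
time: 9.52
tool_pos: [0.4857, 0.1264, 0.1186]
tool_rot: [0.002, 0.778, 0.628, 0.003]
contact_force: [1.3, -1.4, -0.1]
gripper_width: 1.0
```

{"method": "play_rows", "body": {"deltas": [[[-0.007, -0.055, 0], 0], [[-0.014, -0.11, 0], 0], [[-0.02, -0.165, 0], 0], [[-0.02, -0.165, -0.02], 0], [[-0.02, -0.165, -0.03], 0]]}}

```text
time: 10.15
tool_pos: [0.4634, -0.0389, 0.0843]
tool_rot: [0.0, 0.78, 0.626, 0.0]
contact_force: [0.9, 0.5, 0.7]
gripper_width: 1.0
```

```bash
python3 look.py h big_capacitor small_capacitor big_round_nest
```

```text
[ 0.4634 -0.0389  0.0843] 10.15 1.0
jaw -12.5
big_capacitor 0.22 [452.3, 276.8, 491.7, 308.4] z [0.001 0.019 0.034 0.042] [array([ 627.1, -165.9]), array([26.1, 12.1]), np.float64(33.2)] in tool xy mm [-88.7 187.2]
small_capacitor 0.63 [257.4, 182.0, 306.0, 237.2] z [0.009 0.049 0.052 0.053] [array([463.3, -37.2]), array([33.5, 33.6]), np.float64(45.7)] in tool xy mm [ 1.6 -0.4]
```

View pics/w_h.png

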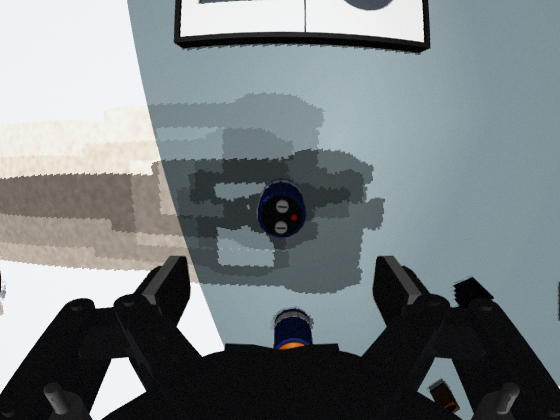

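{"method": "play_rows", "body": {"deltas": [[[0, 0.001, -0.03], 0], [[0, 0.001, -0.06], 0], [[0, 0.001, -0.09], 0], [[0, 0.001, -0.106], 0], [[0, 0.001, -0.106], 0]]}}

```text
time: 10.98
tool_pos: [0.463, -0.0368, -0.0225]
tool_rot: [-0.001, 0.779, 0.627, -0.001]
contact_force: [-0.3, 0.3, -0.5]
gripper_width: 0.999
```

{"method": "play_rows", "body": {"deltas": [[[0, 0, 0], 0], [[0, 0, 0], 0], [[0, 0, 0], 0], [[0, 0, 0], 0], [[0, 0, 0], 0]], "grip": -1}}

```text
time: 11.6
tool_pos: [0.4648, -0.0376, -0.0206]
tool_rot: [0.001, 0.779, 0.627, 0.001]
contact_force: [-0.2, -0.4, 5.6]
gripper_width: 0.394
```

{"method": "play_rows", "body": {"deltas": [[[0, 0, 0.03], 0], [[0, 0, 0.075], 0], [[0.033, 0.051, 0.08], 0], [[0.066, 0.102, 0.08], 0], [[0.095, 0.148, 0.08], 0]]}}

```text
time: 12.22
tool_pos: [0.5592, 0.1123, 0.0579]
tool_rot: [0.0, 0.779, 0.627, -0.0]
contact_force: [-0.4, -0.3, -0.2]
gripper_width: 0.396
```

{"method": "play_rows", "body": {"deltas": [[[0.008, 0.012, 0], 0], [[0.008, 0.012, 0], 0]]}}

```text
time: 12.48
tool_pos: [0.566, 0.1229, 0.0573]
tool_rot: [-0.0, 0.779, 0.627, -0.001]
contact_force: [-1.5, 0.5, -0.8]
gripper_width: 0.393
```

```bash
python3 look.py i big_capacitor small_capacitor small_round_nest relay_nest
```

```text
[0.566  0.1229 0.0573] 12.475 0.393
jaw -12.3
big_capacitor 0.8 [77.0, 33.3, 184.1, 124.3] z [0.019 0.074 0.076 0.078] [array([494.1, 236.7]), array([50.2, 50.8]), np.float64(77.6)] in tool xy mm [ 95.9 -94.5]
small_capacitor 0.75 [241.4, 220.6, 323.6, 328.9] z [0.084 0.126 0.129 0.131] [array([565.3, 122.5]), array([35.6, 33.3]), np.float64(77.9)] in tool xy mm [-0.5 -0.6]
small_capacitor 0.65 [208.6, 9.9, 357.1, 148.0] z [0.012 0.022 0.023 0.024] [array([585.6, 216.7]), array([95.9, 96.4]), np.float64(77.2)] in tool xy mm [95.9 -0.9]
small_round_nest 0.9 [211.6, 146.5, 351.9, 254.7] z [0.012 0.022 0.023 0.024] [array([567. , 132.5]), array([79.8, 95.9]), np.float64(77.6)] in tool xy mm [ 9.6 -1.1]
relay_nest 0.68 [208.9, 10.0, 355.2, 150.3] z [0.012 0.022 0.023 0.024] [array([585.6, 217.3]), array([94.7, 95.7]), np.float64(77.6)] in tool xy mm [96.4 -1. ]
relay_nest 0.35 [214.4, 149.1, 349.4, 254.5] z [0.012 0.022 0.023 0.024] [array([567.1, 132.2]), array([78.5, 95.7]), np.float64(77.8)] in tool xy mm [ 9.4 -0.9]
```

View pics/w_i.png

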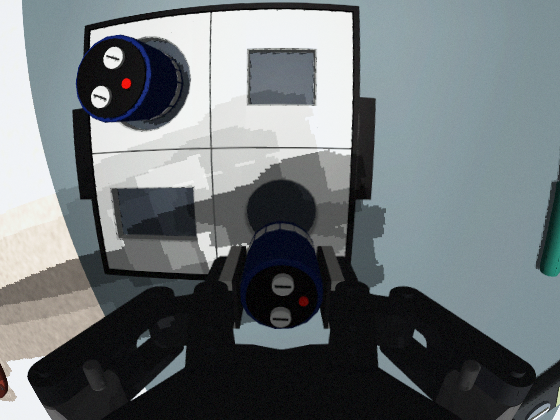

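{"method": "play_rows", "body": {"deltas": [[[0, 0, -0.02], 0], [[0, 0, -0.04], 0], [[0, 0, -0.055], 0], [[0, 0, -0.062], 0], [[0, 0, -0.064], 0]]}}

```text
time: 13.35
tool_pos: [0.5662, 0.1227, -0.0067]
tool_rot: [-0.0, 0.779, 0.627, -0.0]
contact_force: [-0.3, 0.4, -1.2]
gripper_width: 0.395
```

{"method": "play_rows", "body": {"deltas": [[[0, 0, -0.0015], 0], [[0, 0, -0.003], 0]]}}

```text
time: 13.6
tool_pos: [0.5672, 0.1228, -0.0082]
tool_rot: [0.0, 0.779, 0.627, 0.001]
contact_force: [-0.4, -0.1, -0.7]
gripper_width: 0.391
```

{"method": "play_rows", "body": {"deltas": [[[0, 0, -0.001], 0], [[0, 0, -0.002], 0]]}}

```text
time: 13.85
tool_pos: [0.5672, 0.1228, -0.0087]
tool_rot: [0.0, 0.779, 0.627, 0.0]
contact_force: [-6.7, 0.1, 14.1]
gripper_width: 0.392
```

{"method": "play_rows", "body": {"deltas": [[[0, 0, 0.002], 0], [[0, 0, 0.002], 0], [[0, 0, 0.002], 0]], "grip": 0.3}}

```text
time: 14.22
tool_pos: [0.5665, 0.1227, -0.009]
tool_rot: [-0.0, 0.779, 0.627, -0.0]
contact_force: [0.2, -0.3, 1.0]
gripper_width: 0.649
```

{"method": "play_rows", "body": {"deltas": [[[0, 0, 0.02], 0], [[0, 0, 0.06], 0], [[0, 0, 0.11], 0], [[-0.015, -0.055, 0.12], -0.15], [[-0.03, -0.11, 0.12], -0.3]], "grip": 1}}

```text
time: 14.85
tool_pos: [0.5381, 0.0118, 0.115]
tool_rot: [0.002, 0.865, 0.502, 0.002]
contact_force: [-0.3, -0.8, -0.2]
gripper_width: 0.999
```

{"method": "play_rows", "body": {"deltas": [[[-0.012, -0.06, 0], -0.1], [[-0.024, -0.12, 0], -0.22], [[-0.036, -0.18, 0], -0.22], [[-0.048, -0.24, 0], -0.22], [[-0.06, -0.27, 0], -0.22]]}}

```text
time: 15.48
tool_pos: [0.4762, -0.2604, 0.113]
tool_rot: [0.001, 0.915, 0.404, 0.001]
contact_force: [0.3, -0.4, 0.2]
gripper_width: 1.0
```

```bash
python3 look.py j relay heat_sink leaked_capacitor
```

```text
[ 0.4762 -0.2604  0.113 ] 15.475 1.0
jaw -42.3
relay 0.72 [293.6, 231.5, 315.5, 277.8] z [0.01  0.042 0.043 0.044] [array([ 456.4, -311.5]), array([27.5, 20.3]), np.float64(48.3)] in tool xy mm [-51.1  19.8]
heat_sink 0.85 [327.9, 0.0, 401.2, 50.6] z [0.001 0.034 0.045 0.046] [array([ 631.2, -189.9]), array([23.8, 50.7]), np.float64(7.9)] in tool xy mm [156.5  67.1]
heat_sink 0.51 [291.6, 233.1, 316.3, 276.8] z [0.011 0.042 0.043 0.044] [array([ 456.4, -311.5]), array([27.5, 20.3]), np.float64(48.3)] in tool xy mm [-51.1  19.8]
leaked_capacitor 0.71 [151.8, 119.9, 206.0, 170.0] z [0.008 0.05  0.053 0.053] [array([ 445.9, -163.7]), array([33.8, 34.2]), np.float64(86.1)] in tool xy mm [ 51.1 -87.5]
```

View pics/w_j.png

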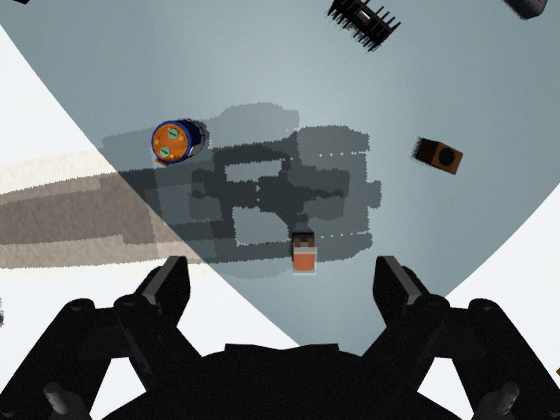

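{"method": "play_rows", "body": {"deltas": [[[-0.0195, -0.0545, 0], 0], [[-0.0195, -0.0545, -0.04], 0], [[-0.0195, -0.0545, -0.08], 0], [[-0.0195, -0.0545, -0.12], 0], [[-0.0195, -0.0545, -0.133], 0]]}}

```text
time: 16.3
tool_pos: [0.456, -0.3091, -0.0243]
tool_rot: [-0.002, 0.914, 0.406, -0.001]
contact_force: [0.7, -0.2, 0.6]
gripper_width: 1.001
```

{"method": "play_rows", "body": {"deltas": [[[0, 0, 0], 0], [[0, 0, 0], 0], [[0, 0, 0], 0], [[0, 0, 0], 0], [[0, 0, 0], 0]], "grip": -1}}

```text
time: 16.92
tool_pos: [0.4582, -0.3128, -0.0202]
tool_rot: [0.001, 0.914, 0.405, 0.001]
contact_force: [-0.0, 1.0, 5.7]
gripper_width: 0.23
```

{"method": "play_rows", "body": {"deltas": [[[0, 0, 0.03], 0], [[0, 0, 0.08], 0], [[0.01, 0.04, 0.112], -0.1], [[0.024, 0.095, 0.112], -0.25], [[0.037, 0.15, 0.112], -0.4]]}}

```text
time: 17.55
tool_pos: [0.4944, -0.1606, 0.0908]
tool_rot: [0.0, 0.977, 0.213, 0.001]
contact_force: [0.8, 0.2, 0.5]
gripper_width: 0.234
```

{"method": "play_rows", "body": {"deltas": [[[0.013, 0.055, 0], -0.15], [[0.026, 0.11, 0], -0.3], [[0.039, 0.165, 0], -0.45], [[0.052, 0.22, 0], -0.6], [[0.065, 0.27, 0], -0.649]]}}

```text
time: 18.18
tool_pos: [0.5589, 0.1101, 0.0899]
tool_rot: [0.0, 0.994, -0.108, -0.0]
contact_force: [0.2, 0.1, 0.0]
gripper_width: 0.235
```

{"method": "play_rows", "body": {"deltas": [[[0.014, 0.054, 0], 0], [[0.028, 0.1075, 0], 0], [[0.028, 0.1075, 0], 0], [[0.028, 0.1075, -0.03], 0], [[0.028, 0.1075, -0.03], 0]]}}

```text
time: 18.8
tool_pos: [0.5843, 0.2144, 0.0568]
tool_rot: [0.001, 0.994, -0.107, -0.003]
contact_force: [0.0, -0.5, -0.3]
gripper_width: 0.236
```

```bash
python3 look.py k relay relay_nest small_capacitor
```

```text
[0.5843 0.2144 0.0568] 18.8 0.236
jaw -102.3
relay 0.63 [256.1, 230.7, 306.4, 318.5] z [0.087 0.119 0.12  0.121] [array([583.3, 215.2]), array([20.3, 29. ]), np.float64(77.5)] in tool xy mm [-1.1 -0.5]
relay_nest 0.79 [207.0, 147.0, 349.1, 272.2] z [0.012 0.022 0.023 0.024] [array([586.9, 216.1]), array([95.8, 93.1]), np.float64(77.4)] in tool xy mm [ 2.2 -2.2]
relay_nest 0.71 [2.4, 83.3, 109.3, 217.9] z [0.003 0.019 0.02  0.02 ] [array([672.8, 393.9]), array([96.4, 95.1]), np.float64(86.0)] in tool xy mm [  48.2 -194.2]
small_capacitor 0.86 [385.3, 186.8, 452.1, 255.9] z [0.017 0.06  0.063 0.065] [array([567.3, 122.6]), array([33.9, 34.2]), np.float64(11.8)] in tool xy mm [ 3.  93.3]
```

View pics/w_k.png

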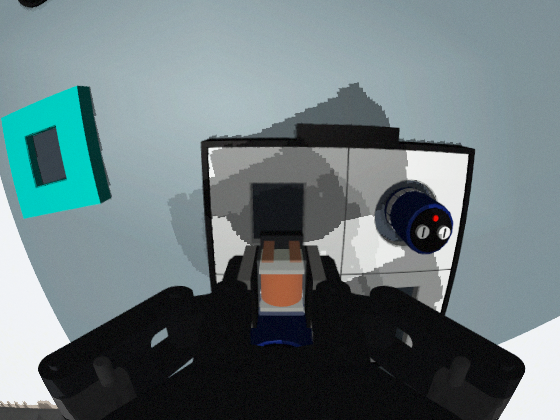

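{"method": "play_rows", "body": {"deltas": [[[0, 0, -0.02], 0], [[0, 0, -0.04], 0], [[0, 0, -0.055], 0], [[0, 0, -0.062], 0], [[0, 0, -0.065], 0]]}}

```text
time: 19.62
tool_pos: [0.5868, 0.2157, -0.0057]
tool_rot: [0.0, 0.994, -0.107, -0.0]
contact_force: [0.4, 0.3, -0.0]
gripper_width: 0.234
```

{"method": "play_rows", "body": {"deltas": [[[0, 0, -0.001], 0], [[0, 0, -0.003], 0]]}}

```text
time: 19.88
tool_pos: [0.5878, 0.2159, -0.0071]
tool_rot: [-0.0, 0.994, -0.107, 0.001]
contact_force: [0.5, 0.4, 0.1]
gripper_width: 0.231
```

{"method": "play_rows", "body": {"deltas": [[[0, 0, -0.001], 0], [[0, 0, -0.002], 0]]}}

```text
time: 20.12
tool_pos: [0.5875, 0.2158, -0.0082]
tool_rot: [-0.0, 0.994, -0.107, 0.0]
contact_force: [-3.8, -1.4, 10.4]
gripper_width: 0.231
```

Seated (contact at the expected height). Release and head for the heat sink.

{"method": "play_rows", "body": {"deltas": [[[0, 0, 0.002], 0], [[0, 0, 0.002], 0], [[0, 0, 0.002], 0]], "grip": -0.1}}

```text
time: 20.5
tool_pos: [0.5869, 0.2157, -0.0081]
tool_rot: [0.0, 0.994, -0.107, -0.0]
contact_force: [-0.5, -0.1, -0.7]
gripper_width: 0.451
```

{"method": "play_rows", "body": {"deltas": [[[0, 0, 0.02], 0], [[0, 0, 0.06], 0], [[0, 0, 0.11], 0], [[0.005, -0.05, 0.12], -0.1], [[0.01, -0.11, 0.12], -0.25]], "grip": 1}}

```text
time: 21.12
tool_pos: [0.599, 0.1055, 0.1164]
tool_rot: [-0.001, 0.973, -0.231, 0.003]
contact_force: [1.2, -0.5, -0.6]
gripper_width: 1.001
```

```bash
python3 look.py l relay small_capacitor big_capacitor
```

```text
[0.599  0.1055 0.1164] 21.125 1.001
jaw -116.7
relay 0.69 [160.0, 243.4, 201.8, 284.6] z [0.013 0.034 0.048 0.074] [array([604.2, 175.9]), array([32.7, 87.7]), np.float64(24.6)] in tool xy mm [-27.  -65.3]
small_capacitor 0.7 [262.1, 216.4, 305.2, 267.4] z [0.02  0.061 0.063 0.065] [array([567. , 121.9]), array([33.3, 34. ]), np.float64(46.3)] in tool xy mm [-36.   -0.2]
small_capacitor 0.17 [179.7, 294.3, 265.6, 349.7] z [0.012 0.023 0.023 0.024] [array([557.5, 192.5]), array([ 94.1, 177.8]), np.float64(58.7)] in tool xy mm [-76.2 -59. ]
big_capacitor 0.64 [192.6, 315.5, 241.6, 357.0] z [0.016 0.044 0.07  0.075] [array([513.1, 226.1]), array([29.2,  9. ]), np.float64(71.9)] in tool xy mm [-130.9  -69.1]
```

View pics/w_l.png

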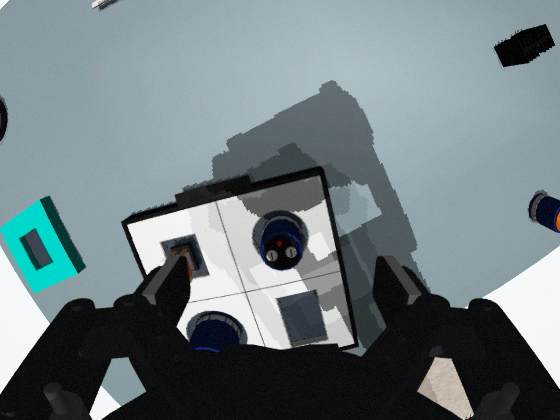

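{"method": "play_rows", "body": {"deltas": [[[0.007, -0.059, 0], -0.15], [[0.014, -0.118, 0], -0.31], [[0.021, -0.177, 0], -0.47], [[0.028, -0.236, 0], -0.63], [[0.0345, -0.295, 0], -0.79]]}}

```text
time: 21.95
tool_pos: [0.6324, -0.1894, 0.1127]
tool_rot: [-0.0, 0.809, -0.588, 0.0]
contact_force: [0.2, -0.4, 0.1]
gripper_width: 0.997
```

{"method": "play_rows", "body": {"deltas": [[[0, 0, -0.01], -0.15], [[0, 0, -0.02], -0.18], [[0, 0, -0.02], -0.18]]}}

```text
time: 22.32
tool_pos: [0.6309, -0.1874, 0.0906]
tool_rot: [0.0, 0.755, -0.656, -0.001]
contact_force: [0.0, 0.7, 0.7]
gripper_width: 0.997
```

```bash
python3 look.py m heat_sink
```

```text
[ 0.6309 -0.1874  0.0906] 22.325 0.997
jaw -171.9
heat_sink 0.86 [261.8, 162.8, 298.2, 243.1] z [0.003 0.04  0.045 0.046] [array([ 631.9, -189.8]), array([24.1, 51.6]), np.float64(6.8)] in tool xy mm [ 2.5 -0.6]
```

View pics/w_m.png

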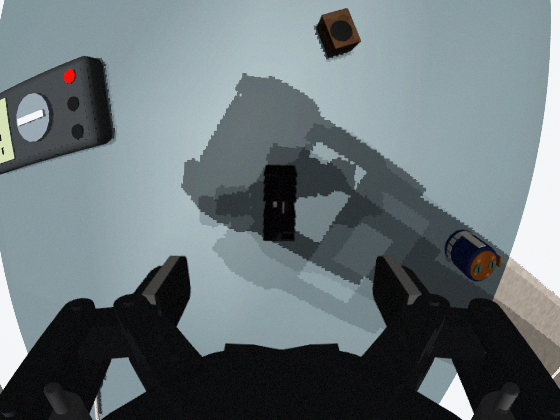

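{"method": "play_rows", "body": {"deltas": [[[0, 0, -0.03], 0], [[0, 0, -0.065], 0], [[0, 0, -0.095], 0], [[0, 0, -0.114], 0], [[0, 0, -0.114], 0]]}}

```text
time: 23.05
tool_pos: [0.6306, -0.1884, -0.0233]
tool_rot: [0.0, 0.754, -0.657, -0.001]
contact_force: [-0.4, -0.2, 0.6]
gripper_width: 0.998
```

{"method": "play_rows", "body": {"deltas": [[[0, 0, 0], 0], [[0, 0, 0], 0], [[0, 0, 0], 0], [[0, 0, 0], 0], [[0, 0, 0], 0]], "grip": -1}}

```text
time: 23.68
tool_pos: [0.6324, -0.1897, -0.0207]
tool_rot: [-0.0, 0.754, -0.657, 0.001]
contact_force: [0.3, -0.1, 4.7]
gripper_width: 0.268
```

{"method": "play_rows", "body": {"deltas": [[[0, 0, 0.03], 0], [[0, 0, 0.08], 0], [[-0.016, 0.034, 0.112], 0.15], [[-0.038, 0.08, 0.112], 0.32], [[-0.06, 0.126, 0.112], 0.49]]}}

```text
time: 24.3
tool_pos: [0.5708, -0.0622, 0.0904]
tool_rot: [-0.0, 0.892, -0.453, 0.0]
contact_force: [-0.2, 0.4, -1.2]
gripper_width: 0.268
```

{"method": "play_rows", "body": {"deltas": [[[-0.022, 0.046, 0], 0.17], [[-0.044, 0.092, 0], 0.34], [[-0.066, 0.138, 0], 0.51], [[-0.088, 0.184, 0], 0.68], [[-0.098, 0.207, 0], 0.728]]}}

```text
time: 24.92
tool_pos: [0.4717, 0.1455, 0.0894]
tool_rot: [0.0, 0.994, -0.106, -0.001]
contact_force: [0.8, 0.3, -1.2]
gripper_width: 0.268
```

{"method": "play_rows", "body": {"deltas": [[[0, 0, -0.015], 0], [[0, 0, -0.03], 0], [[0, 0, -0.03], 0]]}}

```text
time: 25.3
tool_pos: [0.4719, 0.1425, 0.0574]
tool_rot: [0.001, 0.994, -0.109, -0.002]
contact_force: [0.8, -0.6, -1.2]
gripper_width: 0.272
```

```bash
python3 look.py n heat_sink heat_sink_nest big_capacitor small_capacitor relay
```

```text
[0.4719 0.1425 0.0574] 25.3 0.272
jaw -102.5
heat_sink 0.91 [247.7, 198.4, 313.8, 342.4] z [0.082 0.119 0.123 0.124] [array([472.3, 142.9]), array([24.2, 52.2]), np.float64(77.2)] in tool xy mm [ 0.2 -0.4]
heat_sink_nest 0.68 [209.5, 149.6, 344.9, 271.6] z [0.012 0.023 0.023 0.024] [array([473.2, 144.3]), array([95. , 93.3]), np.float64(77.4)] in tool xy mm [ 0.8 -2. ]
heat_sink_nest 0.23 [250.6, 200.6, 314.0, 338.7] z [0.084 0.119 0.123 0.124] [array([472.3, 142.8]), array([24.1, 52.2]), np.float64(77.2)] in tool xy mm [ 0.2 -0.4]
big_capacitor 0.87 [90.2, 178.4, 186.4, 278.2] z [0.019 0.074 0.076 0.078] [array([494.1, 235.6]), array([50. , 49.6]), np.float64(20.3)] in tool xy mm [  1.6 -95.7]
small_capacitor 0.94 [251.4, 38.0, 312.3, 100.7] z [0.048 0.061 0.064 0.065] [array([566.4, 122.2]), array([33.5, 34.2]), np.float64(48.1)] in tool xy mm [96.6 -0.6]
relay 0.59 [108.0, 56.6, 157.3, 106.8] z [0.021 0.054 0.055 0.056] [array([586. , 216.1]), array([21.4, 28.2]), np.float64(78.1)] in tool xy mm [ 95.4 -96.5]
```

View pics/w_n.png

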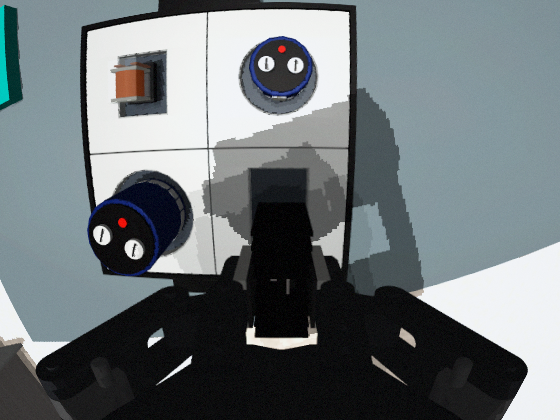

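{"method": "play_rows", "body": {"deltas": [[[0, 0, -0.02], 0], [[0, 0, -0.04], 0], [[0, 0, -0.055], 0], [[0, 0, -0.063], 0], [[0, 0, -0.066], 0]]}}

```text
time: 26.22
tool_pos: [0.4736, 0.1437, -0.0061]
tool_rot: [0.0, 0.994, -0.108, -0.0]
contact_force: [0.2, -0.4, -0.5]
gripper_width: 0.269
```

{"method": "play_rows", "body": {"deltas": [[[0, 0, -0.001], 0], [[0, 0, -0.003], 0]]}}

```text
time: 26.48
tool_pos: [0.4743, 0.1438, -0.0082]
tool_rot: [-0.0, 0.994, -0.108, 0.001]
contact_force: [-0.0, -0.4, -0.2]
gripper_width: 0.27
```

{"method": "play_rows", "body": {"deltas": [[[0, 0, -0.001], 0], [[0, 0, -0.002], 0]]}}

```text
time: 26.72
tool_pos: [0.4741, 0.1438, -0.0089]
tool_rot: [0.0, 0.994, -0.108, -0.0]
contact_force: [-8.1, -1.9, 16.1]
gripper_width: 0.266
```

{"method": "play_rows", "body": {"deltas": [[[0, 0, 0.002], 0], [[0, 0, 0.002], 0], [[0, 0, 0.002], 0]], "grip": -0.1}}

```text
time: 27.1
tool_pos: [0.4734, 0.1437, -0.009]
tool_rot: [0.0, 0.994, -0.108, -0.0]
contact_force: [0.1, 0.8, 0.4]
gripper_width: 0.448
```

{"method": "play_rows", "body": {"deltas": [[[0, 0, 0.02], 0], [[0, 0, 0.06], 0], [[0, 0, 0.11], 0], [[0, -0.05, 0.15], 0], [[0, -0.11, 0.17], 0]]}}

```text
time: 27.72
tool_pos: [0.4747, 0.0352, 0.1633]
tool_rot: [-0.0, 0.994, -0.106, 0.002]
contact_force: [0.9, -0.4, -1.0]
gripper_width: 0.449
```

{"method": "play_rows", "body": {"deltas": [[[0, -0.06, 0], 0], [[0, -0.12, 0], 0], [[0, -0.18, 0], 0], [[0, -0.24, 0], 0], [[0, -0.3, 0], 0]]}}

```text
time: 28.35
tool_pos: [0.4732, -0.2662, 0.1602]
tool_rot: [-0.0, 0.994, -0.108, 0.0]
contact_force: [0.9, 0.1, 0.3]
gripper_width: 0.451
```

Run:
```python
from h import *
print(status.state()["time"],status.state()["contact_force"])
P=camera_params("top");im,d=grab_frame("top"); cv2.imwrite("pics/t_end.png",cv2.resize(im[140:290,160:460],None,fx=2.6,fy=2.6,interpolation=cv2.INTER_CUBIC))
for n in "big_capacitor small_capacitor relay heat_sink leaked_capacitor burnt_relay".split():
    for r in outline_of("top",n)[:2]:
        q,u,v=cloud(P,d,r["region"]); t=q[q[:,2]>np.percentile(q[:,2],90)-.006]
        print(n,round(r["confidence"],2),"ztop",np.round(np.percentile(q[:,2],90),3),[np.round(a,1) for a in cv2.minAreaRect(t[:,:2].astype(np.float32)*1000)])
im,d=grab_frame("scene"); cv2.imwrite("pics/s_end.png",cv2.resize(im[140:290,260:440],None,fx=4,fy=4,interpolation=cv2.INTER_CUBIC))
```

```text
28.35 [0.89084262 0.11828195 0.26584867]
big_capacitor 0.55 ztop 0.075 [array([495.8, 234.5]), array([48.7, 48.6]), np.float64(1.5)]
small_capacitor 0.64 ztop 0.063 [array([566.9, 121. ]), array([33. , 30.3]), np.float64(0.9)]
relay 0.45 ztop 0.054 [array([587.8, 214.6]), array([20.2, 27.2]), np.float64(74.6)]
heat_sink 0.53 ztop 0.023 [array([474.2, 143.3]), array([96. , 94.1]), np.float64(77.3)]
heat_sink 0.46 ztop 0.075 [array([494.7, 234.5]), array([48.8, 46.5]), np.float64(89.4)]
leaked_capacitor 0.78 ztop 0.052 [array([ 447.9, -164.7]), array([33.3, 32.1]), np.float64(62.7)]
burnt_relay 0.74 ztop 0.043 [array([ 608.2, -327.1]), array([20.5, 28.6]), np.float64(26.1)]
```

View pics/t_end.png

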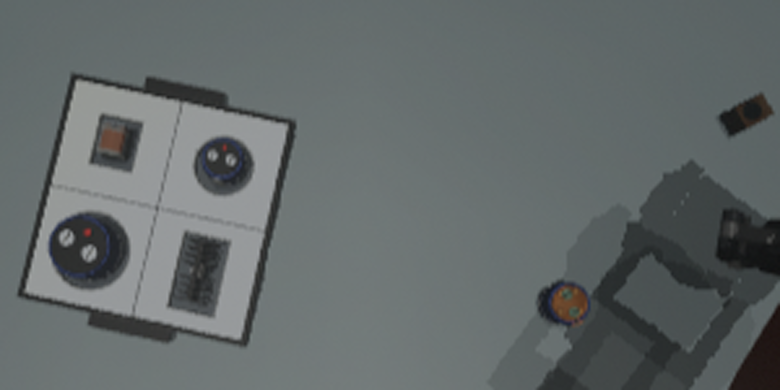

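View pics/s_end.png

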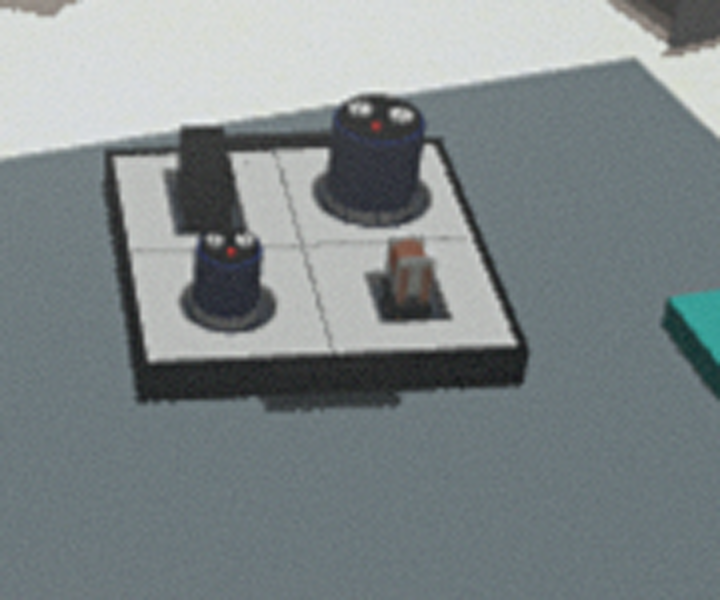

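Run:
```python
from h import *
P=camera_params("top");im,d=grab_frame("top")
q,u,v=cloud(P,d,np.ones(d.shape,bool))
m=(np.hypot(q[:,0]-.474,q[:,1]-.1435)<.035)&(q[:,2]>.03)
print(m.sum(),np.round(np.percentile(q[m,2],[10,50,90]),4),cv2.minAreaRect(q[m,:2].astype(np.float32)*1000))
from plant import ticket
if m.sum()>40 and .048<np.percentile(q[m,2],90)<.062: print(ticket.job_done())
```

```text
161 [0.0372 0.0537 0.0569] ((475.7359313964844, 142.76336669921875), (24.08246612548828, 50.79462814331055), 77.1302719116211)
the job is handed in; nothing more can be done
None
```

All four good parts are in their pockets, and I handed the job in after about 28.5 s of the 106 s allowed. I placed them in the order listed: big capacitor, small capacitor, relay, heat sink. Each was lowered until the wrist force showed it touching the pocket floor, then released.

**Final checks:**
- **Placing:** the last camera measurements put each part upright and within about 3 mm of its pocket centre. The rectangular parts lie along their pockets.
- **Depth:** the tops measured 75, 63, 54 and 57 mm in that order. That fits parts resting on a floor about 11 mm above the bench. The pocket floor is specified at 8 mm, so I take it the tray base adds 3–4 mm.
- **Parts left alone:** the leaked capacitor and the burnt relay measured within about 2 mm of where they stood at the start. The turquoise insert was not touched.

**What went wrong or disagreed:**
- **First grasp missed:** the finger ends sit about 39 mm short of the reported TCP. The gripper shut on top of the big capacitor with about 11 N and pushed it roughly 6 mm sideways, but it stayed upright. I measured the offset with the wrist camera and corrected every later move for it.
- **Heaviest contact seen:** the highest readings were 22 N upward and 14 N sideways, as the big capacitor touched the pocket floor.
- **Heat sink detection:** in the last top view the network reported the insert and the big capacitor as the heat sink. I confirmed it from the depth data instead, which showed a 24 x 51 mm shape turned 77°, in line with its pocket.

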